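# Stack the mixer's clutch plates with their tabs alternating

## Robot

A 6-joint arm with a two-finger parallel gripper is mounted at the origin on the work surface. World frame = base frame: x ahead of the robot, y to its left, z up, the work surface at z = 0. Lengths are in m, angles in rad, forces in N, time in s.
With the tool pointing down it reaches from about 0.35 to 0.725 m from the base axis. Payload 6 kg.
Tool frame: the origin (TCP) lies at the very end of the fingers, on their centre line; the grasp point (between the pads) lies 19 mm behind it; z points along the fingers, x is the direction in which the jaws open and shut, and the axes are right-handed (so a half turn about z gives the same grasp; the last joint's range is limited). The gripper opens to 85 mm and grips with 20 to 120 N. Pads are 22 mm wide; open, the fingers measure 114 mm over their backs; the gripper's body (76 mm by 85 mm) begins 54 mm behind the grasp point. The pads swing forward as they close: fully open they stand 13 mm farther back than shut.
Start: joints at [-0.856, 0.04, 0.085, 0, -1.615, -0.334], TCP at [0.223, -0.557, 0.207] pointing down, gripper open.
Joint ranges: [-2.56, 2.56], [-1.29, 2.01], [-1.08, 1.49], [-3.29, 1.98], [-2.81, -0.18], [-2.99, 2.99]. Speed limits (rad/s): [2.57, 2.57, 3.01, 3.14, 3.14, 3.14].

## Interface

Orientations are given as [roll, pitch, yaw] about the fixed x, y, z axes, in that order (R = Rz(yaw) Ry(pitch) Rx(roll)).
In Python, from plant import r gives the robot as it stands.
- The arm moves only by the shell command python3 -m crank 'ROWS' [FORCE]. ROWS is JSON, a list of rows, each a list of 3 entries, a list of its own where there are three numbers: the opening, from 0 (shut) to 1 (fully open), then the shift along the world's x, y, z in m, then the turn about the world's z in rad. In form: [[jaw, [dx, dy, dz], roll], ...]. A call has 1 to 5 rows; each row is the pose to reach, as a shift and turn from the pose commanded when the call began; what a row does not reach only later rows make up. A row lasts 1/8 s, in which the tool goes at most 62.5 mm and 10.7 degrees, less where a joint would pass 70% of its speed; a pose out of reach is approached as far as the arm can. A call with a gripper value outside its range is refused whole. The fingers move at their own pace and stop on an object; FORCE is the grip in N (left out, the last holds). Time passes only in rows, so rows that repeat a pose let the fingers close. It gives the time, the measured TCP pose, the force and the opening at its end, in the units of the state.
- r.sense(): the state, without advancing time (a new reading comes with each control period).
- r.grab_frame(name): name is "side" or "top" or "wrist"; returns (picture, depth): 400x640x3 uint8, red, green, blue; 400x640 float32, m along the optical axis (not along the pixel's ray), 0 where there is no reading.
- r.get_calibration(name): a dict with "camera_matrix" (3x3 intrinsics, pixels), "extrinsics" (4x4, takes a point from camera to world coordinates). Camera axes: x right, y down, z forward; pixel columns grow to the right and rows downward; lengths in m; the calibration is good to about 2 mm. A picture is of the moment at which its call begins: read the wrist's pose just before it. get_calibration takes no time and is no camera call; for the wrist camera it gives the pose at the moment of the call.
- r.job_done(): hands the job in, once; it reports no verdict.
The state is a dict: "time": time; "joint_positions": joint angles; "qvel": joint speeds; "joint_efforts": joint torques, N m; "tool_pos": TCP position; "tool_rot": TCP orientation; "ft_force": force on the tool from outside, world axes, zero at the start; "ft_torque": the same for the moment, N m; "gripper_width": opening from 0.0 (shut) to 1.0 (fully open).
Only numpy, scipy, OpenCV 4.12 (cv2) and the standard library are available. Lean on these libraries where they do the work, as an engineer would, in place of code of your own. Each camera call takes 0.05 s, during which the arm holds its last target.

## Task

Rebuild the drive clutch on the bench mixer: slide the thick cork clutch disc down the splined spindle until it lies flat on the separator plate already there, its tab pointing the opposite way from that plate's tab; then slide the loose steel separator plate down fully home on top of the disc, its tab opposite to the disc's. Feel for the splines, turning each plate under light pressure until it drops on, and be gentle: no plate may ever be forced against the spindle or the stack with more than 35 N, pinching included; leave the jar, the beaker and the tube rack where they stand.

Things in the scene. Friction and masses are not known exactly. Their poses are not given: they have to be found in the camera images.
- mixer: White drive base of a bench mixer, fixed, 130 x 130 mm, deck 45 mm above the bench. Origin: centre of the underside, on the axis of the upright steel spindle; z up. The spindle starts turned by an unknown angle: the tab of the plate on it points 9 to 83 deg anticlockwise (seen from above) of the base's +x. The angle is NOT reported: feel or look. It turns stiffly (0.4 N m) and stays put.
- mixer_seat (a point): On the spindle axis, 68 mm above the bench: top of the separator plate already fixed on the spindle (steel octagon 56 mm across flats, 8 mm thick, with a tab 14 mm wide), where the stack is built.
- mixer_side (a point): A bare reference point of the base, not a thing: 40 mm from the axis, 46 deg anticlockwise of the base's +x, 64 mm above the bench. The fixed plate's tab lies within 37 deg of it, on its side of the axis.
- mixer_ribs (a point): On the axis, 100 mm above the bench: square top ends of the spindle's four ribs, 5.2 mm wide, reaching 14.5 mm out, at 0, 70, 180 and 250 deg anticlockwise from the fixed plate's tab, on a core of 8 mm radius, straight down to the seat. A plate whose slots are not over the ribs stops here; within about 5 deg it slides freely down. It fits two ways: tab as the fixed tab, or opposite.
- mixer_nose (a point): On the axis, 116 mm above the bench: tip of the spindle. Above the ribs the core goes on as a plain nose, 8 mm radius up to 107 mm, then tapering to 4 mm radius at the tip; it centres a plate before the ribs are met.
- disc: Clutch disc, pale brown cork: octagon 56 mm across flats, 10 mm thick, about 50 g. Origin: centre of underside, z up. A rim tab along its +x, 18 mm wide, round end, ending 47 mm out. Flats facing its +-y (23 mm long) suit a grasp. Bore: four slots at 0, 70, 180, 250 deg anticlockwise from the tab, between teeth that reach in to 9 mm from the centre. Home: underside at 0.068 m.
- disc_tab (a point): Point in the disc's tab, 40 mm from the disc's centre along its +x, at mid thickness.
- separator: Loose separator plate, steel: octagon 56 mm across flats, 8 mm thick, about 120 g. Origin: centre of underside, z up. A rim tab along its +x, 14 mm wide, square end, ending 47 mm out. Flats facing its +-y (23 mm long) suit a grasp. Bore: four slots at 0, 70, 180, 250 deg anticlockwise from the tab, between teeth that reach in to 9 mm from the centre. Home: underside at 0.078 m.
- separator_tab (a point): Point in the separator plate's tab, 40 mm from its centre along its +x, at mid thickness.
- jar: Bystander: closed round jar, 70 mm wide, 100 mm high, origin at the centre of its underside.
- beaker: Bystander: open glass beaker, 72 mm wide, 90 mm high, origin at the centre of its underside.
- rack: Bystander: low blue tube rack, 75 x 170 x 45 mm, origin at the centre of its underside.

How it is judged:
By the outcome, as a careful person would: the job done as asked, in the order asked, and still so for the second after the job is handed in, with the robot touching nothing.
It also fails if it takes over 72 s, if anything falls off the work surface, if the arm or the gripper's body presses on something with over 40 N, if the wrist force passes 120 N, or if a joint passes its speed limit or range.

## Working session

There is one attempt and no reset: what is moved stays moved. The work goes in short steps, Python scripts to look and compute and a shell command to move; the robot and the scene stay as the last step left them, time stands still between calls to the robot, and variables do not carry over. Pictures are saved under pics/ and viewed, and the job is handed in when it is done.

```bash
ls; mkdir -p pics; python3 - <<'E'
from plant import r
import cv2
s=r.sense();print(s)
for n in("top","side"):
    p,d=r.grab_frame(n);cv2.imwrite(f"pics/{n}0.png",p[...,::-1]);c=r.get_calibration(n);print(n,c)
    import numpy as np; np.save(f"pics/{n}0_d.npy",d)
E
```

```text
pics
{'time': 0.0, 'joint_positions': array([-8.56280556e-01,  4.08560489e-02,  8.38314225e-02, -5.01918514e-04,
       -1.61547229e+00, -3.33714941e-01]), 'qvel': array([-1.16429035e-03,  1.12603460e-03,  2.27218688e-04, -1.71434258e-05,
       -1.13021570e-04, -1.02916326e-03]), 'joint_efforts': array([-5.10850750e-04, -3.68205500e+01,  3.47406721e+01,  6.93240479e+00,
       -5.55952429e-03, -9.08628095e-06]), 'tool_pos': array([ 0.22296629, -0.55664839,  0.20555766]), 'tool_rot': array([-3.14150941e+00, -1.77102277e-03,  1.95161907e+00]), 'ft_force': array([-0.17285914, -0.17742588, -0.78147393]), 'ft_torque': array([-0.01104294, -0.00355382, -0.01057446]), 'gripper_width': 1.003179497464784}
top {'camera_matrix': array([[423.20609552,   0.        , 317.9268591 ],
       [  0.        , 423.20609552, 199.66282483],
       [  0.        ,   0.        ,   1.        ]]), 'extrinsics': array([[-1.01793829e-03, -9.94919123e-01,  1.00672253e-01,
         4.91552800e-01],
       [-9.99683467e-01, -1.51827789e-03, -2.51129751e-02,
         2.03984252e-02],
       [ 2.51382276e-02, -1.00665950e-01, -9.94602652e-01,
         1.17247666e+00],
       [ 0.00000000e+00,  0.00000000e+00,  0.00000000e+00,
         1.00000000e+00]])}
side {'camera_matrix': array([[414.94492273,   0.        , 316.9128054 ],
       [  0.        , 414.94492273, 199.99590607],
       [  0.        ,   0.        ,   1.        ]]), 'extrinsics': array([[-0.95124282, -0.21438787,  0.22175423,  0.36436075],
       [-0.30811972,  0.69339129, -0.6513607 ,  0.7065411 ],
       [-0.01411862, -0.68792904, -0.72564062,  0.86968201],
       [ 0.        ,  0.        ,  0.        ,  1.        ]])}
```

View pics/top0.png

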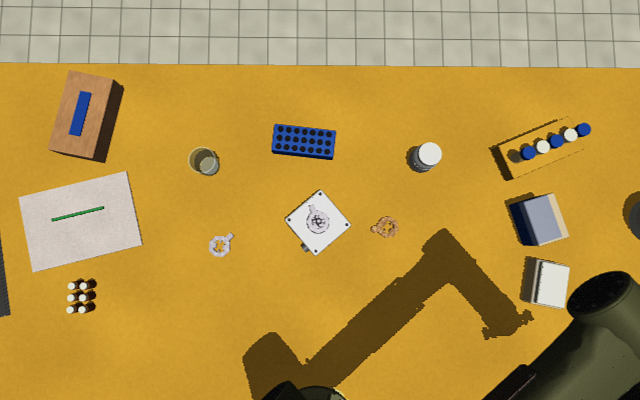

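View pics/side0.png

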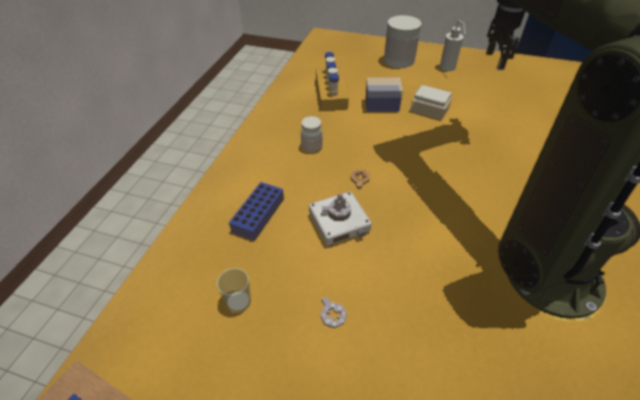

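```bash
cat > h.py <<'E'
import numpy as np, cv2
from plant import r
def pt(c,u,v,z):
    K=c["camera_matrix"];T=c["extrinsics"]
    d=T[:3,:3]@np.linalg.solve(K,[u,v,1.]);o=T[:3,3]
    return o+d*(z-o[2])/d[2]
E
python3 - <<'E'
from h import *
p=cv2.imread("pics/top0.png");d=np.load("pics/top0_d.npy");c=r.get_calibration("top")
cv2.imwrite("pics/crop0.png",np.hstack([cv2.resize(p[y-32:y+32,x-32:x+32],(260,260),interpolation=cv2.INTER_CUBIC) for x,y in((220,246),(318,222),(385,227))]))
for n,u,v,z in(("sep",220,246,.008),("sept",231,237,.006),("mix",318,222,.1),("disc",387,227,.01),("disct",374,229,.006),("jar",430,153,.1),("bk",205,158,.05)):
    print(n,pt(c,u,v,z).round(4))
E
```

```text
sep [0.4823 0.2576 0.008 ]
sept [0.5067 0.2287 0.006 ]
mix [ 0.5432 -0.0068  0.1   ]
disc [ 0.5338 -0.1992  0.01  ]
disct [ 0.5284 -0.1638  0.006 ]
jar [ 0.7222 -0.2976  0.1   ]
bk [0.7167 0.2942 0.05  ]
```

View pics/crop0.png

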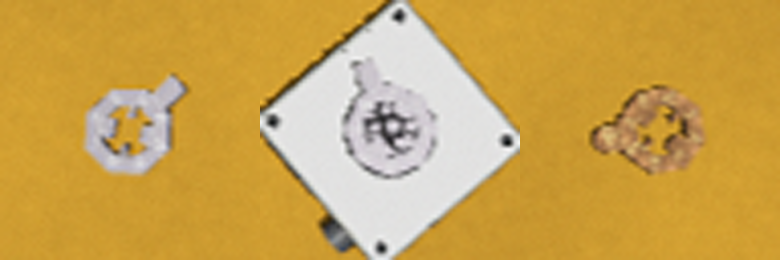

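```bash
python3 -m crank '[[1,[0.04,0.045,0.01],0.17],[1,[0.08,0.09,0.02],0.34],[1,[0.12,0.135,0.03],0.51],[1,[0.16,0.18,0.03],0.68],[1,[0.2,0.225,0.03],0.85]]' 30
python3 -m crank '[[1,[0.04,0.045,0],0.17],[1,[0.075,0.09,0],0.34],[1,[0.1,0.12,0],0.5],[1,[0.11,0.132,0],0.51],[1,[0.11,0.132,0],0.51]]'
python3 - <<'E'
from h import *
s=r.sense();c=r.get_calibration("wrist");p,d=r.grab_frame("wrist");cv2.imwrite("pics/w1.png",p[...,::-1]);np.save("pics/w1.npy",d);print(s,c)
E
```

```text
time: 0.72
tool_pos: [0.424, -0.3302, 0.2364]
tool_rot: [3.141, -0.0, 2.807]
ft_force: [1.2, -1.5, -0.6]
gripper_width: 0.998
time: 1.35
tool_pos: [0.5331, -0.1995, 0.236]
tool_rot: [3.141, -0.001, -2.972]
ft_force: [0.2, -0.3, -0.1]
gripper_width: 0.998
{'time': 1.35, 'joint_positions': array([-5.65210391e-03, -3.50414670e-02,  6.29140005e-02, -5.74179076e-05,
       -1.67004542e+00,  1.75154333e-01]), 'qvel': array([-0.02905512, -0.01510177, -0.0060465 ,  0.00616067, -0.00398536,
        0.00965695]), 'joint_efforts': array([  1.02388848, -32.37495661,  34.74933743,   6.81576267,
         0.06468664,  -0.04354844]), 'tool_pos': array([ 0.53314796, -0.19949535,  0.2359699 ]), 'tool_rot': array([ 3.14131096e+00, -1.26387663e-03, -2.97208459e+00]), 'ft_force': array([ 0.22964336, -0.28813916, -0.105252  ]), 'ft_torque': array([-0.03530277,  0.05539678, -0.05310372]), 'gripper_width': 0.9983500729469471} {'camera_matrix': array([[306.66508807,   0.        , 321.59302499],
       [  0.        , 306.66508807, 201.47650135],
       [  0.        ,   0.        ,   1.        ]]), 'extrinsics': array([[-0.98550753, -0.15970976, -0.05716374,  0.5468769 ],
       [-0.16962076,  0.93162564,  0.321407  , -0.28304635],
       [ 0.00192337,  0.32644518, -0.94521418,  0.40339577],
       [ 0.        ,  0.        ,  0.        ,  1.        ]])}
```

View pics/w1.png

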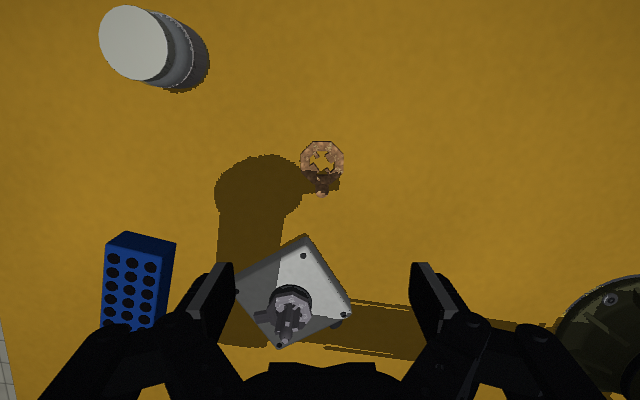

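```bash
cat >> h.py <<'E'
def crop(p,u,v,w,f,name):
    c=p[int(v-w):int(v+w),int(u-w):int(u+w)]
    cv2.imwrite(name,cv2.resize(c,None,fx=f,fy=f,interpolation=cv2.INTER_CUBIC))
E
python3 - <<'E'
from h import *
p=cv2.imread("pics/w1.png");d=np.load("pics/w1.npy");c=r.get_calibration("wrist")
crop(p,322,168,40,7,"pics/w1c.png")
K=c["camera_matrix"];T=c["extrinsics"]
v,u=np.mgrid[125:215,280:365];z=d[125:215,280:365]
X=np.stack([(u-K[0,2])/K[0,0]*z,(v-K[1,2])/K[1,1]*z,z],-1)@T[:3,:3].T+T[:3,3]
m=(X[...,2]>.006)&(z>0);print(m.sum(),np.median(X[m],0),np.median(X[~m][:,2]))
m8=(m*255).astype(np.uint8);cv2.imwrite("pics/m.png",cv2.resize(m8,None,fx=5,fy=5,interpolation=0))
# hull-based
P=X[m][:,:2]; 
print(P.min(0),P.max(0))
E
```

```text
1346 [ 0.52921904 -0.19767892  0.01052364] 0.0005918273086912007
[ 0.50336675 -0.231013  ] [ 0.56099023 -0.15603811]
```

View pics/w1c.png

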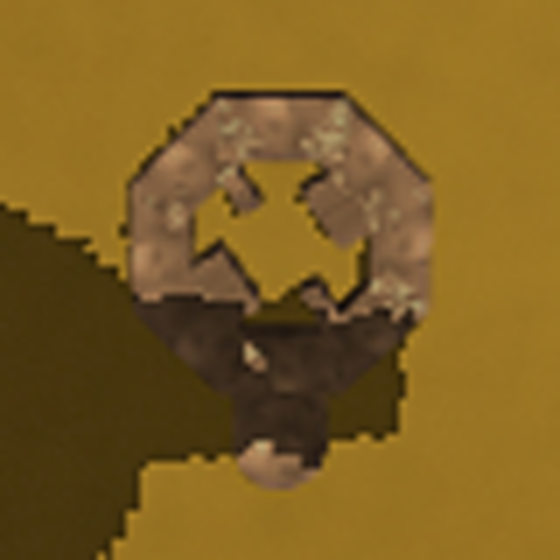

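View pics/m.png

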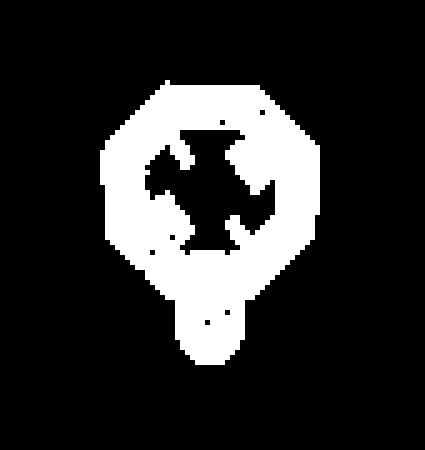

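```bash
cat >> h.py <<'E'
def cloud(d,c):
    K=c["camera_matrix"];T=c["extrinsics"];v,u=np.mgrid[:d.shape[0],:d.shape[1]]
    X=np.stack([(u-K[0,2])/K[0,0]*d,(v-K[1,2])/K[1,1]*d,d],-1)@T[:3,:3].T+T[:3,3]
    X[d<=0]=np.nan
    return X
def plate(d,c,x0,y0,zt,tol=.004,rad=.065):
    # centre and tab angle of plate with top at zt: PCA of hull-filled mask
    X=cloud(d,c)
    m=(np.abs(X[...,2]-zt)<tol)&(np.hypot(X[...,0]-x0,X[...,1]-y0)<rad)
    n,l,st,_=cv2.connectedComponentsWithStats(m.astype(np.uint8))
    k=1+np.argmax(st[1:,4]);m=(l==k)
    cs,_=cv2.findContours(m.astype(np.uint8),cv2.RETR_EXTERNAL,cv2.CHAIN_APPROX_NONE)
    f=np.zeros(m.shape,np.uint8);cv2.drawContours(f,cs,-1,1,-1)
    vv,uu=np.nonzero(f)
    P=np.array([pt(c,u,v,zt)[:2] for u,v in zip(uu,vv)])
    a,V=np.linalg.eigh(np.cov(P.T));e=V[:,1];q=(P-P.mean(0))@e
    if abs(q.min())>q.max(): e=-e
    nrm=np.array([-e[1],e[0]]);A=P@e;B=P@nrm
    lo,hi=np.percentile(A,[.3,99.7]);bl,bh=np.percentile(B,[.3,99.7])
    ctr=e*((lo+28e-3+hi-47e-3)/2)+nrm*(bl+bh)/2
    return dict(n=len(P),ctr=ctr.round(4),ang=np.degrees(np.arctan2(e[1],e[0])).round(1),len=(hi-lo).round(4),wid=(bh-bl).round(4))
E
python3 - <<'E'
from h import *
d=np.load("pics/w1.npy");c=r.get_calibration("wrist")
print(plate(d,c,.533,-.195,.0105))
d=np.load("pics/top0_d.npy");c=r.get_calibration("top")
print(plate(d,c,.533,-.195,.0105));print(plate(d,c,.483,.257,.0085));print(plate(d,c,.54,-.005,.068))
X=cloud(d,c);m=(X[...,2]>.062)&(np.hypot(X[...,0]-.54,X[...,1])<.08);print(np.round(np.unique(X[m][:,2].round(3),return_counts=True),3))
E
```

```text
{'n': 1699, 'ctr': array([ 0.5318, -0.2021]), 'ang': np.float64(99.7), 'len': np.float64(0.0735), 'wid': np.float64(0.0557)}
{'n': 377, 'ctr': array([ 0.5351, -0.2001]), 'ang': np.float64(98.0), 'len': np.float64(0.0723), 'wid': np.float64(0.055)}
{'n': 384, 'ctr': array([0.4829, 0.2624]), 'ang': np.float64(-43.4), 'len': np.float64(0.0735), 'wid': np.float64(0.0543)}
{'n': 416, 'ctr': array([ 0.5462, -0.0061]), 'ang': np.float64(22.3), 'len': np.float64(0.0732), 'wid': np.float64(0.055)}
[[6.20e-02 6.30e-02 6.40e-02 6.50e-02 6.60e-02 6.70e-02 6.80e-02 6.90e-02
  7.00e-02 7.10e-02 7.20e-02 7.80e-02 9.00e-02 9.20e-02 9.40e-02 9.60e-02
  9.70e-02 9.80e-02 9.90e-02 1.00e-01 1.01e-01 1.02e-01 1.06e-01 1.07e-01
  1.08e-01 1.09e-01 1.10e-01 1.11e-01 1.12e-01 1.13e-01 1.14e-01 1.15e-01
  1.16e-01 1.17e-01 1.19e-01]
 [3.00e+00 6.00e+00 1.10e+01 2.80e+01 4.60e+01 6.40e+01 6.30e+01 4.20e+01
  3.50e+01 1.60e+01 1.30e+01 3.00e+00 1.00e+00 1.00e+00 3.00e+00 2.00e+00
  2.00e+00 4.00e+00 7.00e+00 3.00e+00 3.00e+00 3.00e+00 1.00e+00 1.00e+00
  2.00e+00 4.00e+00 2.00e+00 2.00e+00 6.00e+00 2.00e+00 4.00e+00 1.00e+00
  1.00e+00 3.00e+00 1.00e+00]]
```

```bash
python3 -m crank '[[0.85,[0,-0.0015,-0.06],0],[0.8,[0,-0.0015,-0.12],0],[0.8,[0,-0.0015,-0.175],0],[0.8,[0,-0.0015,-0.21],0],[0.8,[0,-0.0015,-0.215],0]]'
python3 -m crank '[[0.8,[0,0,-0.006],0],[0.8,[0,0,-0.012],0],[0.8,[0,0,-0.015],0],[0.8,[0,0,-0.018],0],[0.8,[0,0,-0.018],0]]'
python3 - <<'E'
from h import *
p,d=r.grab_frame("wrist");cv2.imwrite("pics/w2.png",p[...,::-1])
E
```

```text
time: 2.02
tool_pos: [0.5305, -0.2024, 0.019]
tool_rot: [3.14, -0.005, -2.974]
ft_force: [0.1, -0.1, 0.3]
gripper_width: 0.797
time: 2.65
tool_pos: [0.533, -0.2014, 0.0035]
tool_rot: [3.142, -0.0, -2.972]
ft_force: [0.6, -0.8, 0.1]
gripper_width: 0.803
```

View pics/w2.png

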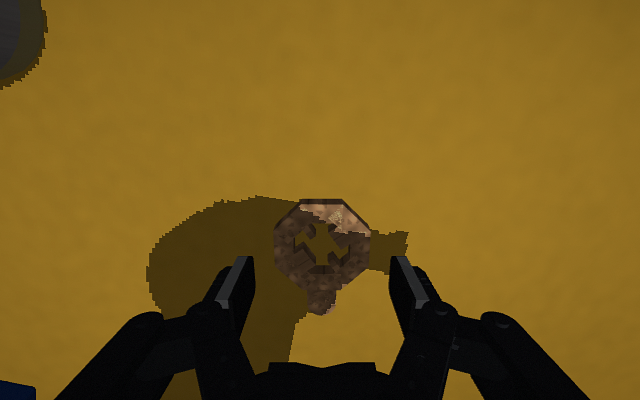

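```bash
python3 - <<'E'
from h import *
c=r.get_calibration("wrist");T=c["extrinsics"];K=c["camera_matrix"];s=r.sense()
def pj(X):
    q=K@(T[:3,:3].T@(np.array(X)-T[:3,3]));return (q[:2]/q[2]).round(1)
t=s["tool_pos"];print(t,pj(t),pj([t[0],t[1],.010]),pj([t[0]-.034,t[1]-.011,.012]),pj([t[0]-.034,t[1]+.011,.012]),T[:3,3])
p,d=r.grab_frame("wrist")
print(plate(d,c,.533,-.2,.0105))
E
```

```text
[ 0.53306987 -0.20148029  0.00366344] [320.  243.3] [320.  248.2] [381.4 241.9] [372.9 274.6] [ 0.5466372  -0.28496396  0.17113255]
{'n': 7637, 'ctr': array([ 0.5324, -0.2027]), 'ang': np.float64(99.5), 'len': np.float64(0.0744), 'wid': np.float64(0.0552)}
```

```bash
python3 -m crank '[[0.8,[0,-0.001,-0.003],0],[0.8,[0,-0.001,-0.0035],0],[0.6,[0,-0.001,-0.0035],0],[0.5,[0,-0.001,-0.0035],0],[0.5,[0,-0.001,-0.0035],0]]' 30
python3 - <<'E'
from h import *
p,d=r.grab_frame("wrist");cv2.imwrite("pics/w3.png",p[...,::-1]);print(r.sense()["ft_force"],r.sense()["gripper_width"],r.sense()["tool_pos"])
E
```

```text
time: 3.38
tool_pos: [0.5331, -0.2025, 0.0001]
tool_rot: [-3.142, -0.0, -2.972]
ft_force: [-0.4, 0.3, -0.5]
gripper_width: 0.504
[ 0.16510867 -0.47682849  0.76759203] 0.49832621304775326 [ 5.33034919e-01 -2.02497173e-01  1.06978090e-04]
```

View pics/w3.png

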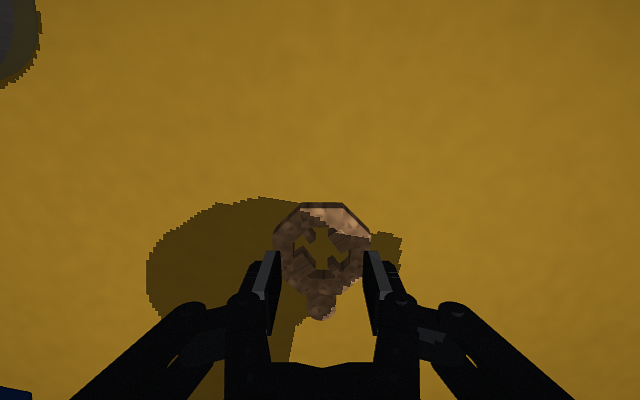

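```bash
python3 - <<'E'
from h import *
c=r.get_calibration("wrist")
p,d=r.grab_frame("wrist");X=cloud(d,c)
for u,v in((277,253),(277,256),(276,265),(272,290),(365,253),(366,258),(372,285),(322,220),(322,150)): print(u,v,X[v,u].round(4),d[v,u].round(4))
crop(p[...,::-1],322,255,60,6,"pics/w3c.png")
E
```

```text
277 253 [ 0.5557 -0.2099  0.0327] 0.1514
277 256 [ 0.5553 -0.21    0.0358] 0.1485
276 265 [ 0.5548 -0.2084  0.0413] 0.1439
272 290 [ 0.5542 -0.2038  0.0543] 0.133
365 253 [ 0.5133 -0.2182  0.0345] 0.1495
366 258 [ 0.5131 -0.2174  0.0379] 0.1465
372 285 [ 0.5125 -0.2148  0.056 ] 0.1302
322 220 [ 0.5352 -0.2218  0.0102] 0.1701
322 150 [ 5.415e-01 -2.585e-01  5.000e-04] 0.1671
```

View pics/w3c.png

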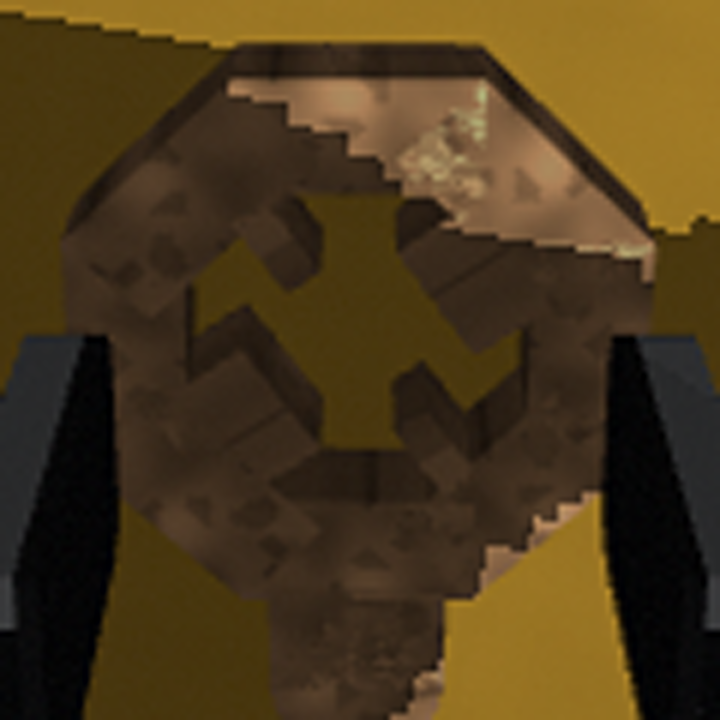

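```bash
python3 - <<'E'
from h import *
c=r.get_calibration("side")
p,d=r.grab_frame("side");X=cloud(d,c);np.save("pics/s4.npy",d)
cv2.imwrite("pics/s4.png",p[...,::-1]);crop(p[...,::-1],360,165,50,7,"pics/s4c.png")
E
```

```text
(no output)
```

View pics/s4c.png

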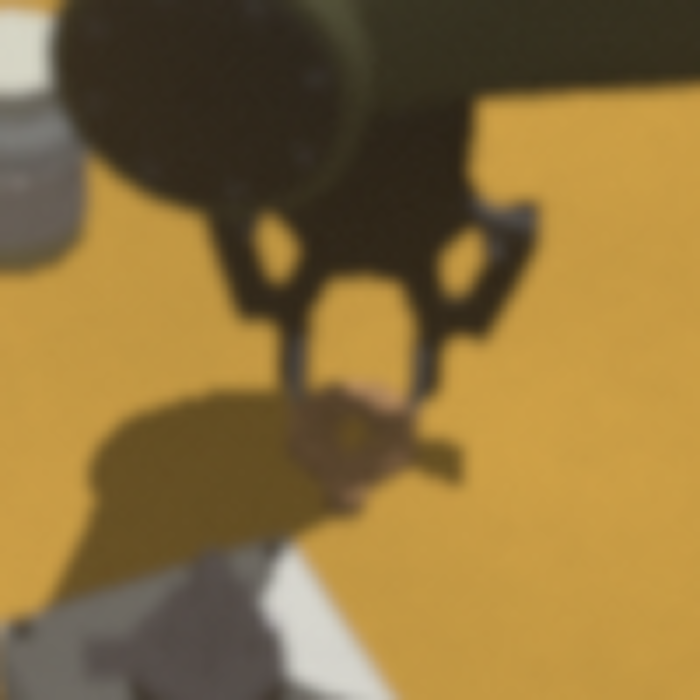

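```bash
python3 -m crank '[[0.8,[0,0,0],0],[0.8,[0,0,0],0],[0.8,[0,0,-0.006],0],[0.8,[0,0,-0.012],0],[0.8,[0,0,-0.012],0]]' 30
python3 - <<'E'
from h import *
c=r.get_calibration("wrist");p,d=r.grab_frame("wrist");X=cloud(d,c);s=r.sense();print(s["tool_pos"],s["ft_force"])
cv2.imwrite("pics/w5.png",p[...,::-1])
for u in(240,245,250):
    for v in range(240,275,4): print(u,v,X[v,u].round(3))
E
```

```text
time: 4.15
tool_pos: [0.5323, -0.2024, -0.013]
tool_rot: [3.141, -0.002, -2.972]
ft_force: [-1.2, -0.1, 0.7]
gripper_width: 0.803
[ 0.53268772 -0.20249134 -0.01242032] [-0.11168753  0.81075667 -0.04048607]
240 240 [ 0.578 -0.204  0.001]
240 244 [ 0.577 -0.201  0.   ]
240 248 [ 0.577 -0.198 -0.   ]
240 252 [ 0.577 -0.196 -0.   ]
240 256 [ 0.572 -0.207  0.024]
240 260 [ 0.571 -0.207  0.027]
240 264 [ 0.57  -0.208  0.031]
240 268 [ 0.569 -0.208  0.034]
240 272 [ 0.569 -0.208  0.037]
245 240 [ 0.575 -0.204 -0.   ]
245 244 [ 0.575 -0.201 -0.   ]
245 248 [ 0.574 -0.199  0.   ]
245 252 [ 0.574 -0.196  0.   ]
245 256 [ 0.57  -0.208  0.023]
245 260 [ 0.569 -0.207  0.026]
245 264 [ 0.568 -0.209  0.032]
245 268 [ 0.567 -0.208  0.034]
245 272 [ 0.567 -0.207  0.036]
250 240 [ 0.572 -0.204 -0.   ]
250 244 [ 0.572 -0.201 -0.001]
250 248 [ 0.572 -0.2    0.001]
250 252 [ 0.571 -0.197 -0.   ]
250 256 [ 0.567 -0.208  0.023]
250 260 [ 0.567 -0.207  0.025]
250 264 [ 0.567 -0.205  0.026]
250 268 [ 0.566 -0.204  0.027]
250 272 [ 0.566 -0.202  0.027]
```

View pics/w5.png

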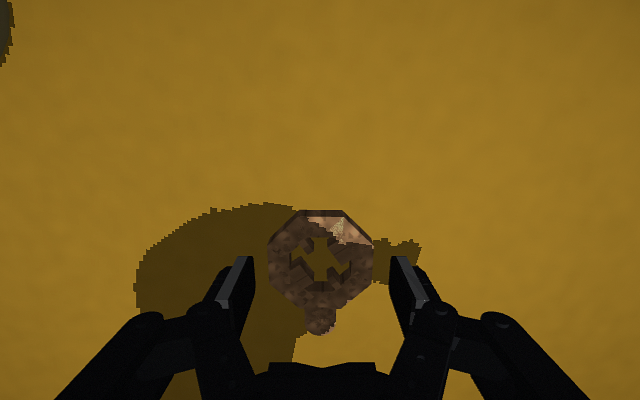

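```bash
python3 -m crank '[[0.8,[0,0,-0.006],0],[0.8,[0,0,-0.012],0],[0.8,[0,0,-0.016],0],[0.8,[0,0,-0.016],0]]' 30
python3 - <<'E'
from h import *
c=r.get_calibration("wrist");p,d=r.grab_frame("wrist");X=cloud(d,c);s=r.sense();print(s["tool_pos"],s["ft_force"])
for v in range(248,264,2): print(v,X[v,245].round(3))
print(plate(d,c,.533,-.2,.0105))
E
```

```text
time: 4.7
tool_pos: [0.5327, -0.2025, -0.0285]
tool_rot: [3.141, -0.001, -2.972]
ft_force: [0.4, -0.0, 0.3]
gripper_width: 0.803
[ 0.53292786 -0.20253073 -0.02808116] [ 0.41588968  0.18783818 -0.23065461]
248 [ 0.572 -0.207 -0.001]
250 [ 0.572 -0.207  0.   ]
252 [ 0.572 -0.206  0.001]
254 [ 0.572 -0.205  0.001]
256 [ 0.57  -0.208  0.007]
258 [ 0.57  -0.208  0.01 ]
260 [ 0.569 -0.208  0.011]
262 [ 0.569 -0.207  0.013]
{'n': 10661, 'ctr': array([ 0.5325, -0.2032]), 'ang': np.float64(99.7), 'len': np.float64(0.0745), 'wid': np.float64(0.0551)}
```

```bash
python3 -m crank '[[0.7,[0,0,-0.002],0],[0.5,[0,0,-0.002],0],[0.5,[0,0,-0.002],0],[0.5,[0,0,-0.002],0]]' 30
python3 -c "
from plant import r
s=r.sense();print(s['ft_force'],s['gripper_width'])"
```

```text
time: 5.25
tool_pos: [0.534, -0.2029, -0.0285]
tool_rot: [-3.14, 0.002, -2.971]
ft_force: [0.0, 0.1, 5.0]
gripper_width: 0.646
[0.02473553 0.06136099 5.0103594 ] 0.6462254104450023
```

```bash
python3 -m crank '[[0.5,[0,0,0.03],0],[0.5,[0,0,0.08],0],[0.5,[0,0,0.13],0.1],[0.5,[0,0,0.18],0.27],[0.5,[0,0,0.2],0.44]]' 30
python3 -m crank '[[0.5,[-0.02,0.04,0],0.17],[0.5,[-0.04,0.08,0],0.34],[0.5,[-0.06,0.12,0],0.51],[0.5,[-0.08,0.16,0],0.68],[0.5,[-0.09,0.18,0],0.85]]' 30
python3 -m crank '[[0.5,[0,0,0],0.17],[0.5,[0,0,0],0.34],[0.5,[0,0,0],0.5],[0.5,[0,0,0],0.5]]' 30
python3 - <<'E'
from h import *
c=r.get_calibration("wrist");p,d=r.grab_frame("wrist");s=r.sense();print(s["tool_pos"],s["tool_rot"],s["ft_force"],s["joint_positions"]);np.save("pics/w6.npy",d)
cv2.imwrite("pics/w6.png",p[...,::-1])
E
```

```text
time: 5.88
tool_pos: [0.5341, -0.2028, 0.174]
tool_rot: [-3.138, 0.004, -2.526]
ft_force: [0.7, 0.9, -1.1]
gripper_width: 0.646
time: 6.5
tool_pos: [0.4422, -0.0209, 0.1701]
tool_rot: [-3.141, 0.001, -1.674]
ft_force: [-0.2, 0.5, 0.1]
gripper_width: 0.644
time: 7.0
tool_pos: [0.4429, -0.0224, 0.1699]
tool_rot: [-3.142, 0.0, -1.183]
ft_force: [0.2, 0.3, 0.4]
gripper_width: 0.645
[ 0.44289544 -0.02243258  0.16991084] [ 3.14154362e+00  1.35527760e-04 -1.18486731e+00] [-0.4142784  -0.17068005 -0.61488429] [ 4.08323176e-01 -3.93969054e-01 -3.60823894e-01 -1.36666983e-04
 -1.60398747e+00  1.54839764e+00]
```

View pics/w6.png

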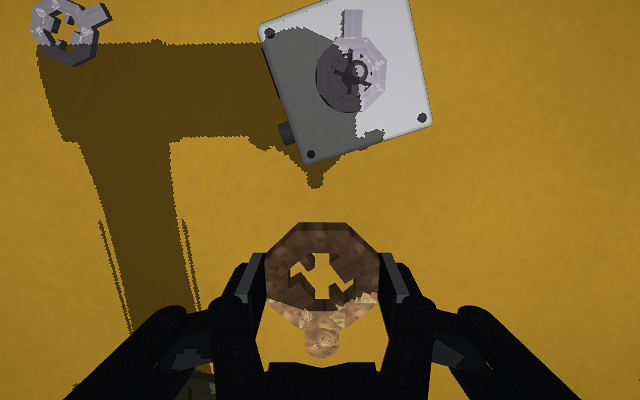

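```bash
python3 - <<'E'
from h import *
c=r.get_calibration("wrist");d=np.load("pics/w6.npy");p=cv2.imread("pics/w6.png")
X=cloud(d,c)
for v,u in((225,320),(240,320),(250,290),(300,320),(345,322)): print(X[v,u].round(4))
t=X[305,322,2]
print("held",plate(d,c,X[270,322,0]if 0 else .443,-.022,X[250,280,2],tol=.005))
print("fix",plate(d,c,.545,-.006,.068,tol=.003,rad=.055))
m=(X[...,2]>.1085)&(np.hypot(X[...,0]-.545,X[...,1])<.05);print("nose",m.sum(),X[m].mean(0))
m=(X[...,2]>.114)&(np.hypot(X[...,0]-.545,X[...,1])<.05);print("tip",m.sum(),X[m].mean(0))
crop(p,350,65,60,6,"pics/w6c.png")
crop(p,322,290,75,6,"pics/w6d.png")
E
```

```text
[ 0.4655 -0.0129  0.2021]
[ 0.4615 -0.0146  0.2096]
[ 0.4509 -0.0037  0.2085]
[ 0.4247 -0.0295  0.2004]
[ 0.4049 -0.0387  0.209 ]
held {'n': 11316, 'ctr': array([ 0.4413, -0.0236]), 'ang': np.float64(-157.9), 'len': np.float64(0.0758), 'wid': np.float64(0.0778)}
fix {'n': 4782, 'ctr': array([ 0.5436, -0.0076]), 'ang': np.float64(22.1), 'len': np.float64(0.0748), 'wid': np.float64(0.0553)}
nose 371 [ 0.54299752 -0.00732747  0.11342614]
tip 182 [ 0.54324093 -0.00754522  0.11589069]
```

View pics/w6c.png

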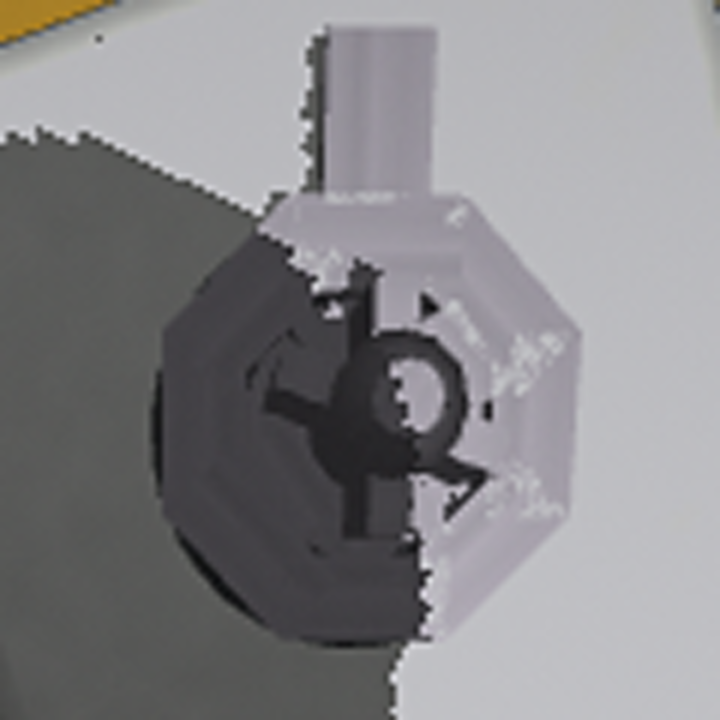

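View pics/w6d.png

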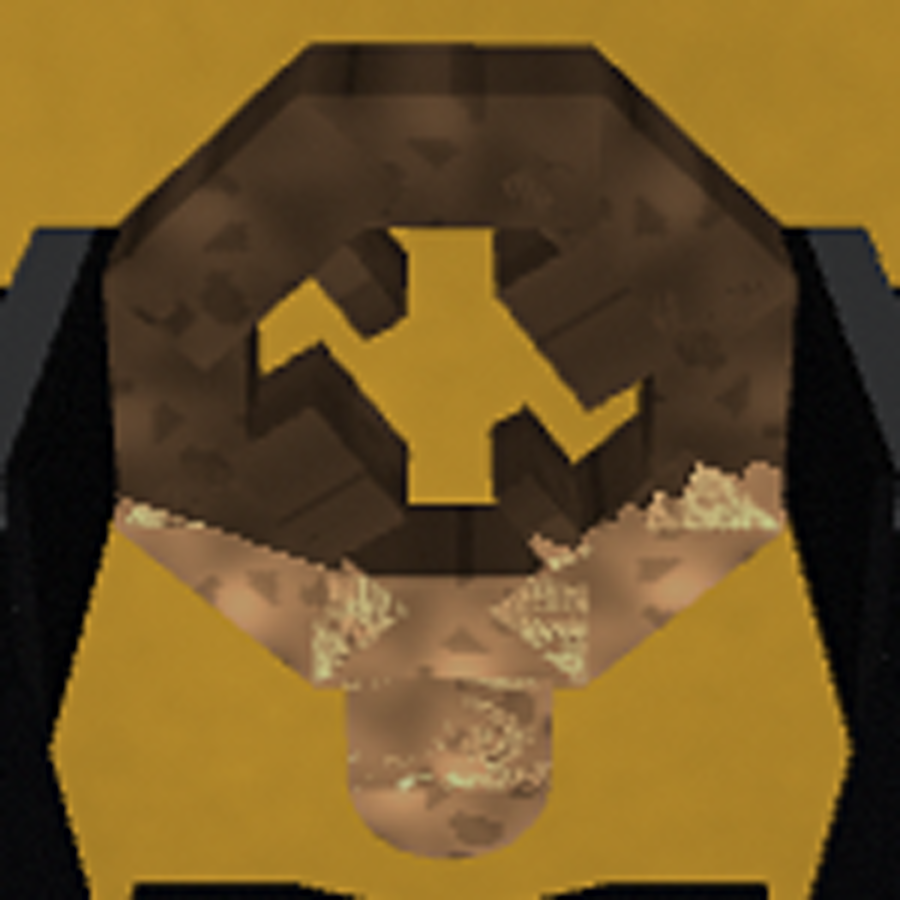

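```bash
python3 - <<'E'
from h import *
c=r.get_calibration("wrist");p=cv2.imread("pics/w6.png");d=np.load("pics/w6.npy")
hsv=cv2.cvtColor(p,cv2.COLOR_BGR2HSV)
X=cloud(d,c);zt=np.median(X[235:260,280:365,2]);print(zt)
m=(np.abs(X[...,2]-zt)<.002)&(hsv[...,1]>40)&(hsv[...,1]<200)&(hsv[...,0]<25)
dd=np.where(m,d,0).astype(np.float32)
print(m.sum(),plate(dd,c,.443,-.022,zt,tol=.002))
E
```

```text
nanTraceback (most recent call last):
  File "<stdin>", line 7, in <module>
  File "h.py", line 20, in plate
    k=1+np.argmax(st[1:,4]);m=(l==k)
        ~~~~~~~~~^^^^^^^^^^
    return _wrapfunc(a, 'argmax', axis=axis, out=out, **kwds)
    return bound(*args, **kwds)
ValueError: attempt to get argmax of an empty sequence
```

```bash
python3 - <<'E'
from h import *
c=r.get_calibration("wrist");p=cv2.imread("pics/w6.png");d=np.load("pics/w6.npy")
hsv=cv2.cvtColor(p,cv2.COLOR_BGR2HSV)
X=cloud(d,c);zt=np.nanmedian(X[245:260,280:365,2]);print(zt)
m=(np.abs(X[...,2]-zt)<.003)&(hsv[...,1]>60)
dd=np.where(m,d,0).astype(np.float32)
print(m.sum(),plate(dd,c,.443,-.022,zt,tol=.003))
E
```

```text
0.20846280645358237
8767 {'n': 10600, 'ctr': array([ 0.4412, -0.0236]), 'ang': np.float64(-157.9), 'len': np.float64(0.0744), 'wid': np.float64(0.0556)}
```

```bash
python3 -m crank '[[0.5,[0.05,0.008,0],0],[0.5,[0.1022,0.016,0],0],[0.5,[0.1022,0.016,-0.04],0],[0.5,[0.1022,0.016,-0.072],0],[0.5,[0.1022,0.016,-0.072],0]]' 30
python3 -m crank '[[0.5,[0,0,0],0],[0.5,[0,0,-0.005],0],[0.5,[0,0,-0.010],0],[0.5,[0,0,-0.015],0],[0.5,[0,0,-0.015],0]]'
python3 - <<'E'
from h import *
s=r.sense();print(s["tool_pos"],s["ft_force"],s["ft_torque"])
p,d=r.grab_frame("wrist");cv2.imwrite("pics/w7.png",p[...,::-1])
E
```

```text
time: 7.68
tool_pos: [0.5434, -0.0069, 0.095]
tool_rot: [3.136, 0.001, -1.184]
ft_force: [0.6, -0.1, -0.2]
gripper_width: 0.648
time: 8.3
tool_pos: [0.5449, -0.0065, 0.0825]
tool_rot: [3.141, 0.0, -1.182]
ft_force: [0.2, -0.8, -1.8]
gripper_width: 0.641
[ 0.54487448 -0.00652937  0.08249427] [ 0.17702811 -0.77364786 -1.75750059] [ 0.01991672 -0.04871346  0.01364541]
```

View pics/w7.png

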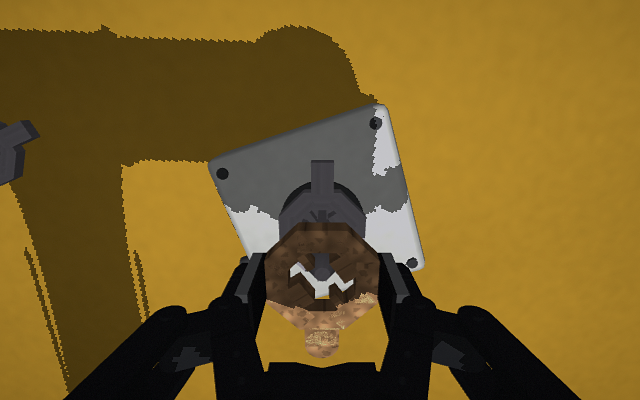

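```bash
python3 -m crank '[[0.5,[0,0,-0.002],0],[0.5,[0,0,-0.004],0],[0.5,[0,0,-0.006],0],[0.5,[0,0,-0.006],0]]'
python3 - <<'E'
from h import *
s=r.sense();print(s["tool_pos"],s["ft_force"],s["ft_torque"])
p,d=r.grab_frame("wrist");crop(p[...,::-1],322,270,70,6,"pics/w8.png")
E
```

```text
time: 8.85
tool_pos: [0.5451, -0.0064, 0.0768]
tool_rot: [3.141, 0.0, -1.182]
ft_force: [0.2, 0.6, -0.3]
gripper_width: 0.646
[ 0.54513976 -0.00644531  0.07681772] [ 0.20570714  0.6157282  -0.30737157] [ 0.05954563 -0.04669085  0.00346688]
```

View pics/w8.png

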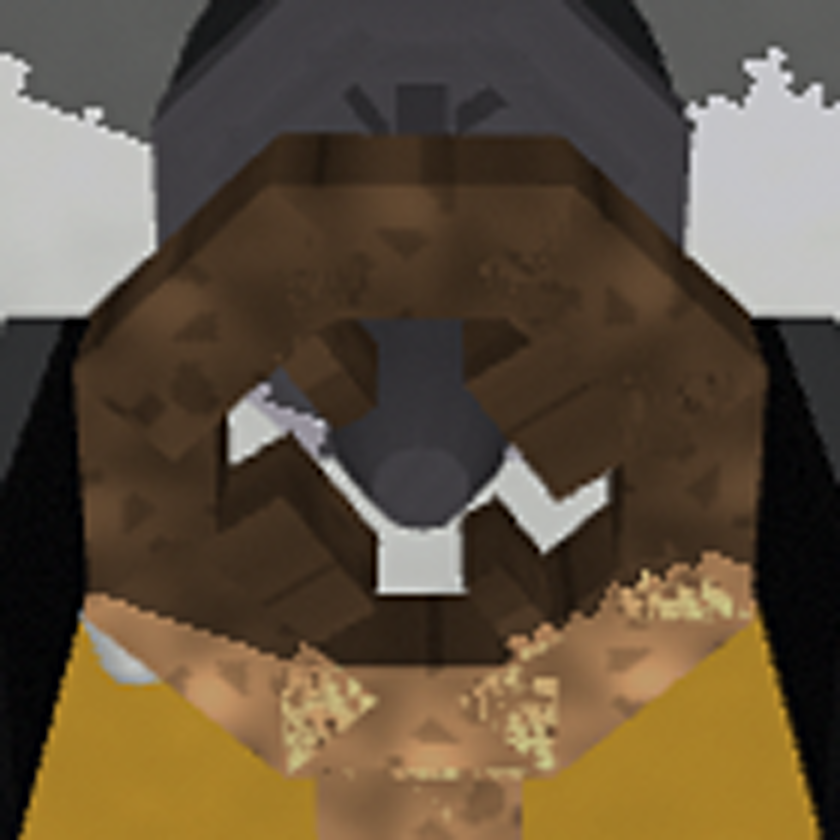

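```bash
python3 -m crank '[[0.5,[0,0,-0.0015],0],[0.5,[0,0,-0.003],0],[0.5,[0,0,-0.0045],0],[0.5,[0,0,-0.0045],0]]'
python3 -m crank '[[0.5,[0,0,-0.0015],0],[0.5,[0,0,-0.003],0],[0.5,[0,0,-0.003],0]]'
```

```text
time: 9.4
tool_pos: [0.5452, -0.0064, 0.0724]
tool_rot: [3.142, 0.0, -1.182]
ft_force: [0.2, 0.1, -1.0]
gripper_width: 0.643
time: 9.78
tool_pos: [0.5453, -0.0065, 0.0694]
tool_rot: [-3.141, -0.0, -1.182]
ft_force: [-0.1, 1.1, -0.4]
gripper_width: 0.643
```

```bash
python3 -m crank '[[0.5,[0,0,-0.001],0],[0.5,[0,0,-0.002],0],[0.5,[0,0,-0.002],0]]'
python3 -m crank '[[0.5,[0,0,-0.001],0],[0.5,[0,0,-0.002],0],[0.5,[0,0,-0.002],0]]'
```

```text
time: 10.15
tool_pos: [0.5453, -0.0065, 0.0676]
tool_rot: [-3.141, -0.0, -1.182]
ft_force: [0.3, 0.5, -0.6]
gripper_width: 0.648
time: 10.52
tool_pos: [0.5453, -0.0065, 0.0655]
tool_rot: [-3.141, -0.0, -1.182]
ft_force: [1.3, 0.2, -0.3]
gripper_width: 0.642
```

```bash
python3 -m crank '[[0.5,[0,0,-0.0015],0],[0.5,[0,0,-0.003],0],[0.5,[0,0,-0.0045],0],[0.5,[0,0,-0.006],0]]'
python3 -m crank '[[0.5,[0,0,-0.002],0],[0.5,[0,0,-0.004],0],[0.5,[0,0,-0.006],0],[0.5,[0,0,-0.008],0],[0.5,[0,0,-0.008],0]]'
```

```text
time: 11.02
tool_pos: [0.5453, -0.0065, 0.0596]
tool_rot: [-3.141, -0.0, -1.182]
ft_force: [1.6, 0.8, 0.9]
gripper_width: 0.644
time: 11.65
tool_pos: [0.5453, -0.0065, 0.0513]
tool_rot: [-3.142, -0.0, -1.182]
ft_force: [4.1, 0.1, -0.9]
gripper_width: 0.645
```

```bash
python3 -m crank '[[0.5,[0.0005,0,0],0],[0.5,[0.0005,0,-0.002],0],[0.5,[0.0005,0,-0.004],0],[0.5,[0.0005,0,-0.006],0],[0.5,[0.0005,0,-0.006],0]]'
python3 -m crank '[[0.5,[0,0,-0.001],0],[0.5,[0,0,-0.002],0],[0.5,[0,0,-0.003],0],[0.5,[0,0,-0.003],0]]'
```

```text
time: 12.28
tool_pos: [0.5454, -0.0065, 0.0451]
tool_rot: [3.141, 0.0, -1.182]
ft_force: [0.4, 0.3, -1.3]
gripper_width: 0.647
time: 12.78
tool_pos: [0.5455, -0.0065, 0.0424]
tool_rot: [3.141, 0.0, -1.182]
ft_force: [0.3, -1.1, -0.6]
gripper_width: 0.643
```

```bash
python3 -m crank '[[0.5,[0,0,-0.001],0],[0.5,[0,0,-0.002],0],[0.5,[0,0,-0.002],0]]'
python3 -m crank '[[0.5,[0,0,-0.0005],0],[0.5,[0,0,-0.001],0],[0.5,[0,0,-0.001],0]]'
```

```text
time: 13.15
tool_pos: [0.5456, -0.0065, 0.0404]
tool_rot: [3.141, -0.0, -1.182]
ft_force: [-0.3, 0.1, -0.2]
gripper_width: 0.645
time: 13.52
tool_pos: [0.5457, -0.0065, 0.0395]
tool_rot: [3.142, -0.0, -1.182]
ft_force: [-0.0, 0.3, -0.8]
gripper_width: 0.644
```

```bash
python3 -m crank '[[0.5,[0,0,-0.0005],0],[0.5,[0,0,-0.001],0],[0.5,[0,0,-0.001],0]]'
python3 -m crank '[[0.5,[0,0,-0.0005],0],[0.5,[0,0,-0.0005],0]]'
```

```text
time: 13.9
tool_pos: [0.546, -0.0065, 0.0395]
tool_rot: [-3.141, -0.001, -1.181]
ft_force: [-2.3, 0.2, 5.5]
gripper_width: 0.645
time: 14.15
tool_pos: [0.5462, -0.0065, 0.0395]
tool_rot: [-3.14, -0.001, -1.181]
ft_force: [-2.7, -0.4, 7.5]
gripper_width: 0.645
```

```bash
python3 -m crank '[[0.5,[-0.0005,0,0.0005],0],[0.7,[-0.0005,0,0.0005],0],[0.85,[-0.0005,0,0.0005],0],[0.85,[-0.0005,0,0.0005],0]]'
python3 -m crank '[[0.85,[0,0,0.02],0],[0.85,[0,0,0.06],0],[0.9,[0,0,0.11],0],[0.9,[-0.04,0,0.16],0],[0.9,[-0.09,0,0.18],0]]'
python3 -m crank '[[0.9,[0,0,0],0],[0.9,[0,0,0],0]]'
python3 - <<'E'
from h import *
s=r.sense();c=r.get_calibration("wrist");print(s["tool_pos"],s["ft_force"])
p,d=r.grab_frame("wrist");cv2.imwrite("pics/w9.png",p[...,::-1]);np.save("pics/w9.npy",d)
print("disc",plate(d,c,.545,-.006,.078,tol=.004,rad=.055))
print("sep",plate(d,c,.483,.257,.008,tol=.004))
E
```

```text
time: 14.65
tool_pos: [0.545, -0.0065, 0.0381]
tool_rot: [3.141, 0.0, -1.182]
ft_force: [0.8, -0.5, 0.6]
gripper_width: 0.849
time: 15.28
tool_pos: [0.4551, -0.0067, 0.2212]
tool_rot: [-3.139, -0.001, -1.183]
ft_force: [-0.6, 0.1, 1.1]
gripper_width: 0.896
time: 15.52
tool_pos: [0.4551, -0.0063, 0.2182]
tool_rot: [-3.141, 0.0, -1.181]
ft_force: [0.1, 1.0, -0.2]
gripper_width: 0.9
[ 0.45510786 -0.00625926  0.21821329] [ 0.06032073  0.9798511  -0.23017871]
disc {'n': 3353, 'ctr': array([ 0.5432, -0.0076]), 'ang': np.float64(-158.1), 'len': np.float64(0.0735), 'wid': np.float64(0.0552)}
sep {'n': 2656, 'ctr': array([0.4798, 0.2599]), 'ang': np.float64(-49.7), 'len': np.float64(0.076), 'wid': np.float64(0.0563)}
```

View pics/w9.png

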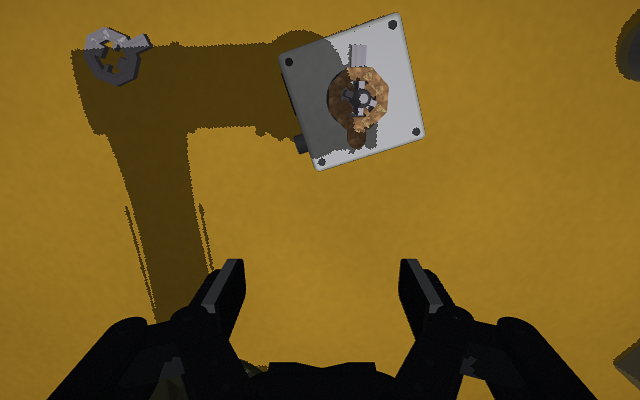

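```bash
python3 -m crank '[[0.9,[0,0.05,0],-0.16],[0.9,[0.01,0.1,0],-0.32],[0.9,[0.015,0.15,-0.01],-0.48],[0.9,[0.02,0.2,-0.03],-0.64],[0.9,[0.025,0.25,-0.05],-0.8]]'
python3 -m crank '[[0.9,[0,0.016,-0.02],-0.16],[0.9,[0,0.016,-0.04],-0.32],[0.9,[0,0.016,-0.06],-0.457],[0.9,[0,0.016,-0.06],-0.457]]'
python3 - <<'E'
from h import *
s=r.sense();c=r.get_calibration("wrist");print(s["tool_pos"],s["tool_rot"])
p,d=r.grab_frame("wrist");cv2.imwrite("pics/w10.png",p[...,::-1]);np.save("pics/w10.npy",d)
print("sep",plate(d,c,.483,.257,.0085,tol=.004))
E
```

```text
time: 16.2
tool_pos: [0.4803, 0.2451, 0.1659]
tool_rot: [3.14, -0.003, -1.987]
ft_force: [0.1, -0.6, -0.1]
gripper_width: 0.902
time: 16.7
tool_pos: [0.4793, 0.2586, 0.1048]
tool_rot: [-3.141, -0.007, -2.438]
ft_force: [0.5, 0.8, 0.1]
gripper_width: 0.899
[0.47931391 0.25855475 0.10483182] [-3.1411541  -0.00703816 -2.43777159]
sep {'n': 3427, 'ctr': array([0.4802, 0.2603]), 'ang': np.float64(-46.0), 'len': np.float64(0.0746), 'wid': np.float64(0.0552)}
```

View pics/w10.png

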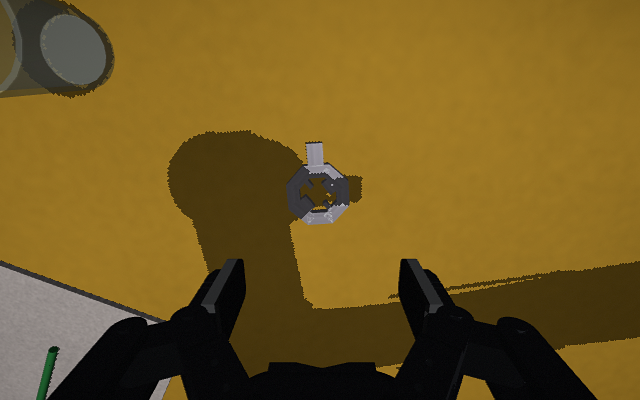

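```bash
python3 -m crank '[[0.85,[0,0,-0.03],0.065],[0.8,[0,0,-0.07],0.065],[0.8,[0,0,-0.1],0.065],[0.8,[0,0,-0.115],0.065],[0.8,[0,0,-0.115],0.065]]'
python3 - <<'E'
from h import *
s=r.sense();c=r.get_calibration("wrist");print(s["tool_pos"],s["tool_rot"])
p,d=r.grab_frame("wrist");cv2.imwrite("pics/w11.png",p[...,::-1])
print("sep",plate(d,c,.483,.257,.0085,tol=.004))
E
```

```text
time: 17.38
tool_pos: [0.4803, 0.2593, -0.0066]
tool_rot: [-3.141, -0.001, -2.373]
ft_force: [-0.2, -0.1, 1.1]
gripper_width: 0.801
[ 0.48032114  0.25925459 -0.00659173] [-3.14113763e+00 -1.23703100e-03 -2.37260779e+00]
sep {'n': 8500, 'ctr': array([0.4807, 0.2598]), 'ang': np.float64(-46.0), 'len': np.float64(0.0748), 'wid': np.float64(0.0552)}
```

View pics/w11.png

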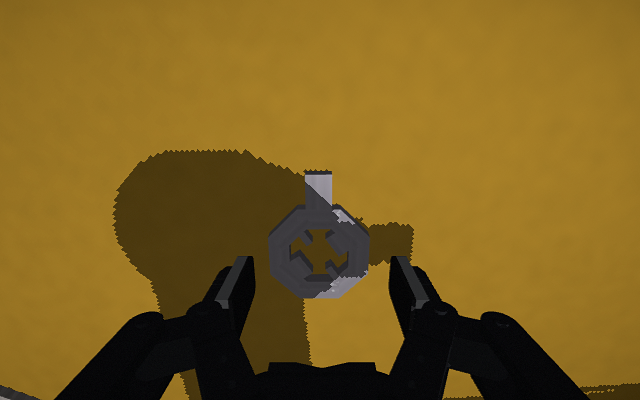

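```bash
python3 -m crank '[[0.8,[0.0005,0.001,-0.008],0],[0.8,[0.0005,0.001,-0.016],0],[0.8,[0.0005,0.001,-0.021],0],[0.7,[0.0005,0.001,-0.021],0],[0.5,[0.0005,0.001,-0.021],0]]' 30
python3 -m crank '[[0.5,[0,0,0],0],[0.5,[0,0,0],0],[0.5,[0,0,0],0]]' 30
```

```text
time: 18.05
tool_pos: [0.4809, 0.2606, -0.0271]
tool_rot: [-3.141, 0.0, -2.373]
ft_force: [-0.2, 0.6, -1.7]
gripper_width: 0.647
time: 18.42
tool_pos: [0.4807, 0.2606, -0.0273]
tool_rot: [3.142, 0.0, -2.374]
ft_force: [-0.7, 0.8, 0.8]
gripper_width: 0.644
```

```bash
python3 -m crank '[[0.5,[0,0,0.03],0],[0.5,[0,0,0.08],0],[0.5,[0,0,0.13],0.1],[0.5,[-0.01,-0.04,0.18],0.27],[0.5,[-0.02,-0.08,0.2],0.44]]' 30
python3 -m crank '[[0.5,[-0.005,-0.05,0],0.17],[0.5,[-0.01,-0.1,0],0.34],[0.5,[-0.015,-0.15,0],0.51],[0.5,[-0.018,-0.203,0],0.67],[0.5,[-0.018,-0.203,0],0.747]]' 30
python3 -m crank '[[0.5,[0,0,0],0],[0.5,[0,0,0],0]]'
python3 - <<'E'
from h import *
c=r.get_calibration("wrist");s=r.sense();p,d=r.grab_frame("wrist");print(s["tool_pos"],s["tool_rot"],s["gripper_width"]);np.save("pics/w12.npy",d)
cv2.imwrite("pics/w12.png",p[...,::-1])
X=cloud(d,c)
for v,u in((245,300),(245,345),(300,300)):print(X[v,u].round(4))
print("disc",plate(d,c,.544,-.007,.078,tol=.004,rad=.055))
m=(X[...,2]>.1085)&(np.hypot(X[...,0]-.545,X[...,1])<.05);print("nose",m.sum(),X[m].mean(0))
E
```

```text
time: 19.05
tool_pos: [0.4611, 0.1802, 0.1756]
tool_rot: [-3.139, 0.003, -1.927]
ft_force: [0.2, -0.1, -1.7]
gripper_width: 0.643
time: 19.68
tool_pos: [0.4422, -0.0254, 0.1728]
tool_rot: [-3.141, -0.0, -1.188]
ft_force: [0.6, 0.2, -1.1]
gripper_width: 0.643
time: 19.92
tool_pos: [0.4427, -0.0221, 0.1724]
tool_rot: [3.141, 0.0, -1.187]
ft_force: [-1.3, 0.2, -2.3]
gripper_width: 0.643
[ 0.4426538  -0.0221067   0.17237836] [ 3.14131498e+00  4.49274187e-05 -1.18748702e+00] 0.643124795400409
[ 0.4538 -0.007   0.2087]
[ 0.4612 -0.0272  0.2074]
[ 0.4233 -0.0184  0.2069]
disc {'n': 4967, 'ctr': array([ 0.5434, -0.0076]), 'ang': np.float64(-158.1), 'len': np.float64(0.0734), 'wid': np.float64(0.0553)}
nose 362 [ 0.54298619 -0.00705381  0.11335147]
```

View pics/w12.png

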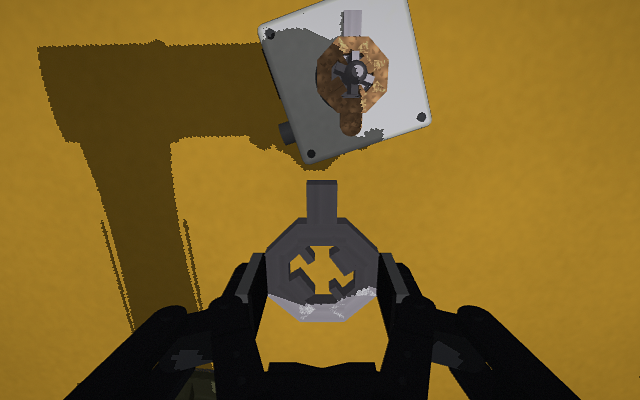

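```bash
python3 - <<'E'
from h import *
c=r.get_calibration("wrist");d=np.load("pics/w12.npy");p=cv2.imread("pics/w12.png")
X=cloud(d,c);zt=np.nanmedian(X[235:250,290:355,2]);print(zt)
m=(np.abs(X[...,2]-zt)<.003)&(p.max(2)>40);m[:,:263]=0;m[:,382:]=0
dd=np.where(m,d,0).astype(np.float32)
print(plate(dd,c,.443,-.022,zt,tol=.003))
E
```

```text
0.20779647873501889
{'n': 10537, 'ctr': array([ 0.442 , -0.0227]), 'ang': np.float64(22.4), 'len': np.float64(0.0752), 'wid': np.float64(0.0543)}
```

```bash
python3 -m crank '[[0.5,[0.05,0.0075,0],-0.006],[0.5,[0.1018,0.015,0],-0.006],[0.5,[0.1018,0.015,-0.04],-0.006],[0.5,[0.1018,0.015,-0.073],-0.006],[0.5,[0.1018,0.015,-0.073],-0.006]]' 30
python3 -m crank '[[0.5,[0,0,-0.004],0],[0.5,[0,0,-0.008],0],[0.5,[0,0,-0.012],0],[0.5,[0,0,-0.016],0],[0.5,[0,0,-0.016],0]]'
python3 - <<'E'
from h import *
s=r.sense();print(s["tool_pos"],s["ft_force"],s["ft_torque"])
p,d=r.grab_frame("wrist");crop(p[...,::-1],322,265,70,6,"pics/w13.png")
E
```

```text
time: 20.6
tool_pos: [0.5427, -0.0072, 0.0963]
tool_rot: [3.135, 0.001, -1.192]
ft_force: [-0.7, -0.3, -0.6]
gripper_width: 0.643
time: 21.22
tool_pos: [0.5443, -0.0076, 0.0832]
tool_rot: [3.141, 0.0, -1.193]
ft_force: [-0.1, -0.3, -1.9]
gripper_width: 0.642
[ 0.54427323 -0.00757356  0.0832155 ] [-0.10376157 -0.30584431 -1.86227146] [-0.0102239  -0.01544283 -0.03135102]
```

View pics/w13.png

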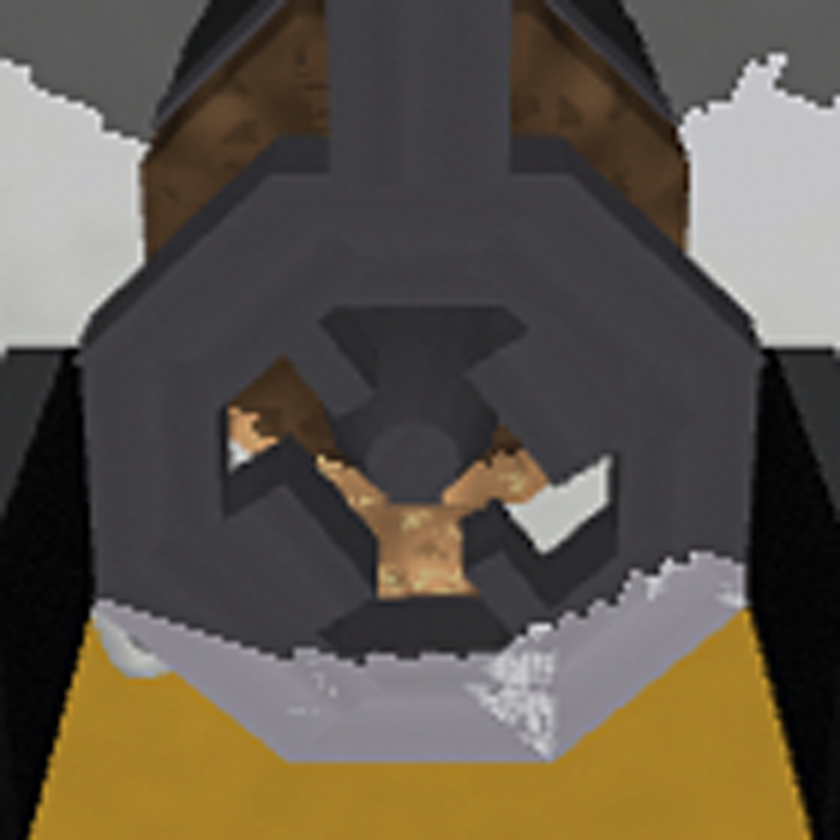

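```bash
python3 -m crank '[[0.5,[-0.0003,0.0007,0],0],[0.5,[-0.0003,0.0007,-0.002],0],[0.5,[-0.0003,0.0007,-0.004],0],[0.5,[-0.0003,0.0007,-0.006],0],[0.5,[-0.0003,0.0007,-0.006],0]]'
python3 -m crank '[[0.5,[0,0,-0.0015],0],[0.5,[0,0,-0.003],0],[0.5,[0,0,-0.003],0]]'
python3 - <<'E'
from h import *
s=r.sense();print(s["tool_pos"],s["ft_force"],s["ft_torque"])
p,d=r.grab_frame("wrist");crop(p[...,::-1],322,265,70,6,"pics/w14.png")
E
```

```text
time: 21.9
tool_pos: [0.544, -0.0068, 0.0773]
tool_rot: [3.141, -0.0, -1.193]
ft_force: [0.3, -0.6, -2.1]
gripper_width: 0.644
time: 22.28
tool_pos: [0.5441, -0.0068, 0.0743]
tool_rot: [3.141, -0.0, -1.193]
ft_force: [-0.3, -0.5, -1.1]
gripper_width: 0.643
[ 0.54407935 -0.00682412  0.07434409] [-0.28796838 -0.53075291 -1.08509294] [-0.03449934  0.03071541 -0.01822672]
```

View pics/w14.png

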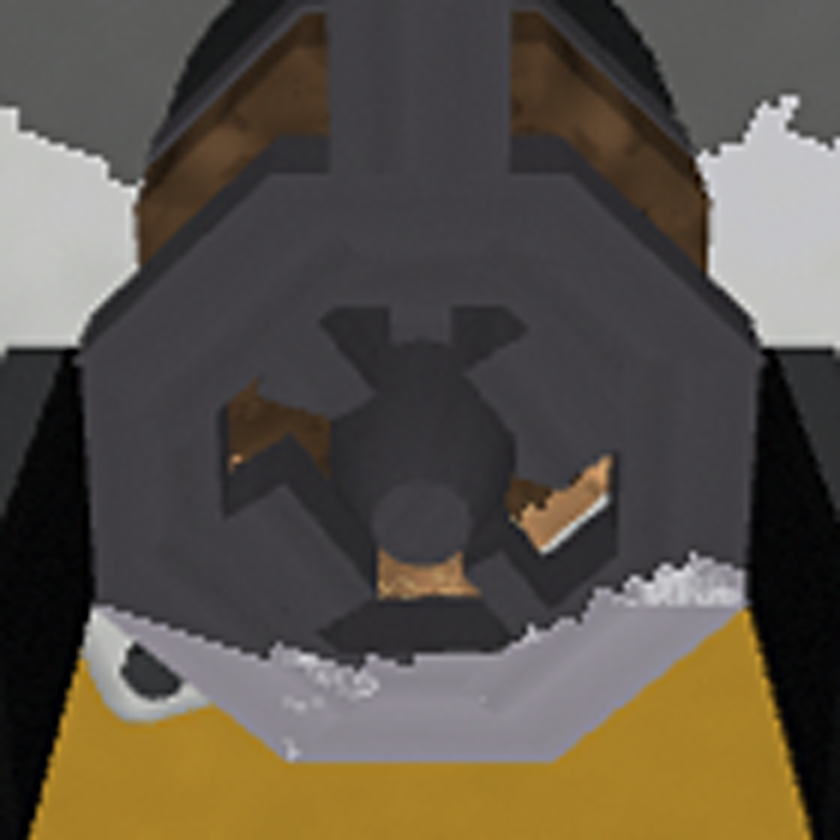

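Nose centre is at crop (421,522), in line with the bore centre at x = 421. A rib shows in the tab slot. I'll go on down.

```bash
python3 -m crank '[[0.5,[0,0,-0.001],0],[0.5,[0,0,-0.002],0],[0.5,[0,0,-0.002],0]]'
python3 -m crank '[[0.5,[0,0,-0.001],0],[0.5,[0,0,-0.002],0],[0.5,[0,0,-0.002],0]]'
python3 -m crank '[[0.5,[0,0,-0.001],0],[0.5,[0,0,-0.002],0],[0.5,[0,0,-0.002],0]]'
```

```text
time: 22.7
tool_pos: [0.5442, -0.0068, 0.0724]
tool_rot: [3.141, -0.0, -1.193]
ft_force: [-0.5, 0.3, -1.0]
gripper_width: 0.641
time: 23.08
tool_pos: [0.5441, -0.0068, 0.0704]
tool_rot: [3.141, -0.0, -1.193]
ft_force: [-0.4, 0.0, -0.8]
gripper_width: 0.638
time: 23.45
tool_pos: [0.5441, -0.0068, 0.0684]
tool_rot: [3.141, -0.0, -1.193]
ft_force: [-0.2, 0.2, -1.3]
gripper_width: 0.641
```

```bash
python3 -m crank '[[0.5,[0,0,-0.0015],0],[0.5,[0,0,-0.003],0],[0.5,[0,0,-0.0045],0],[0.5,[0,0,-0.006],0],[0.5,[0,0,-0.006],0]]'
python3 -m crank '[[0.5,[0,0,-0.0015],0],[0.5,[0,0,-0.003],0],[0.5,[0,0,-0.0045],0],[0.5,[0,0,-0.006],0],[0.5,[0,0,-0.006],0]]'
python3 -m crank '[[0.5,[0,0,-0.001],0],[0.5,[0,0,-0.002],0],[0.5,[0,0,-0.003],0],[0.5,[0,0,-0.003],0]]'
```

```text
time: 24.08
tool_pos: [0.5441, -0.0068, 0.0624]
tool_rot: [3.141, -0.0, -1.193]
ft_force: [0.4, 0.2, -0.9]
gripper_width: 0.645
time: 24.7
tool_pos: [0.5441, -0.0068, 0.0564]
tool_rot: [3.141, -0.0, -1.193]
ft_force: [-0.2, -0.4, -1.9]
gripper_width: 0.642
time: 25.2
tool_pos: [0.5441, -0.0068, 0.0534]
tool_rot: [3.141, -0.0, -1.193]
ft_force: [-0.2, 0.6, -0.6]
gripper_width: 0.647
```

```bash
python3 -m crank '[[0.5,[0,0,-0.001],0],[0.5,[0,0,-0.002],0],[0.5,[0,0,-0.002],0]]'
python3 -m crank '[[0.5,[0,0,-0.0005],0],[0.5,[0,0,-0.001],0],[0.5,[0,0,-0.001],0]]'
python3 -m crank '[[0.5,[0,0,-0.0005],0],[0.5,[0,0,-0.0005],0]]'
```

```text
time: 25.58
tool_pos: [0.5441, -0.0068, 0.0514]
tool_rot: [3.141, -0.0, -1.193]
ft_force: [0.1, 0.5, -1.6]
gripper_width: 0.646
time: 25.95
tool_pos: [0.5443, -0.0068, 0.0507]
tool_rot: [-3.141, -0.0, -1.193]
ft_force: [-1.1, 0.5, -0.7]
gripper_width: 0.648
time: 26.2
tool_pos: [0.5444, -0.0068, 0.0507]
tool_rot: [-3.141, -0.0, -1.192]
ft_force: [-2.4, -0.1, 3.5]
gripper_width: 0.648
```

```bash
python3 -m crank '[[0.5,[-0.0003,0,-0.0005],0],[0.5,[-0.0003,0,-0.0005],0]]'
python3 -m crank '[[0.5,[0,0,0.001],0],[0.7,[0,0,0.001],0],[0.85,[0,0,0.001],0],[0.85,[0,0,0.001],0]]'
python3 -m crank '[[0.85,[0,0,0.02],0],[0.85,[0,0,0.06],0],[0.9,[0,0,0.11],0],[0.9,[-0.04,0,0.15],0],[0.9,[-0.09,0,0.16],0]]'
python3 -m crank '[[0.9,[0,0,0],0],[0.9,[0,0,0],0]]'
python3 - <<'E'
from h import *
s=r.sense();c=r.get_calibration("wrist");print(s["tool_pos"],s["ft_force"])
p,d=r.grab_frame("wrist");cv2.imwrite("pics/w15.png",p[...,::-1]);X=cloud(d,c)
ok=plate(d,c,.545,-.006,.086,tol=.004,rad=.055);print("sep",ok)
m=(np.abs(X[...,2]-.086)<.006)&(np.hypot(X[...,0]-.5434,X[...,1]+.0076)<.028)&(np.hypot(X[...,0]-.5434,X[...,1]+.0076)>.018)
A=np.c_[X[m][:,:2]-[.5434,-.0076],np.ones(m.sum())];print(np.linalg.lstsq(A,X[m][:,2],rcond=None)[0])
p2,d2=r.grab_frame("side");crop(p2[...,::-1],340,212,40,8,"pics/s15.png")
cv2.imwrite("pics/s15f.png",p2[...,::-1]);p3,_=r.grab_frame("top");cv2.imwrite("pics/t15.png",p3[...,::-1])
E
```

```text
time: 26.45
tool_pos: [0.5444, -0.0068, 0.0507]
tool_rot: [-3.14, -0.001, -1.192]
ft_force: [-1.8, 1.0, 5.5]
gripper_width: 0.645
time: 26.95
tool_pos: [0.5438, -0.0068, 0.0503]
tool_rot: [3.141, -0.0, -1.193]
ft_force: [-0.3, -0.1, -0.4]
gripper_width: 0.849
time: 27.58
tool_pos: [0.4541, -0.0069, 0.2133]
tool_rot: [-3.138, -0.001, -1.193]
ft_force: [-1.8, -0.0, 0.9]
gripper_width: 0.901
time: 27.82
tool_pos: [0.4539, -0.0066, 0.2105]
tool_rot: [-3.141, 0.0, -1.192]
ft_force: [0.6, -0.1, -0.7]
gripper_width: 0.899
[ 0.45390372 -0.00661918  0.21048455] [ 0.59869372 -0.06160029 -0.6877111 ]
sep {'n': 3799, 'ctr': array([ 0.5428, -0.0074]), 'ang': np.float64(22.0), 'len': np.float64(0.074), 'wid': np.float64(0.0553)}
[-0.00044247  0.00031217  0.08616314]
```

View pics/w15.png

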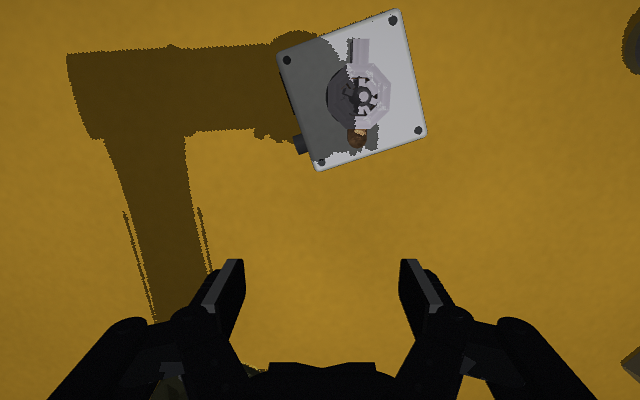

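View pics/s15.png

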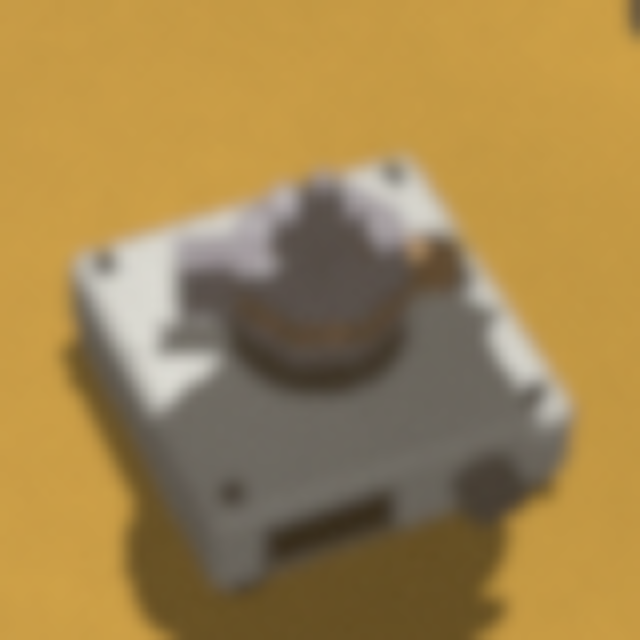

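View pics/t15.png

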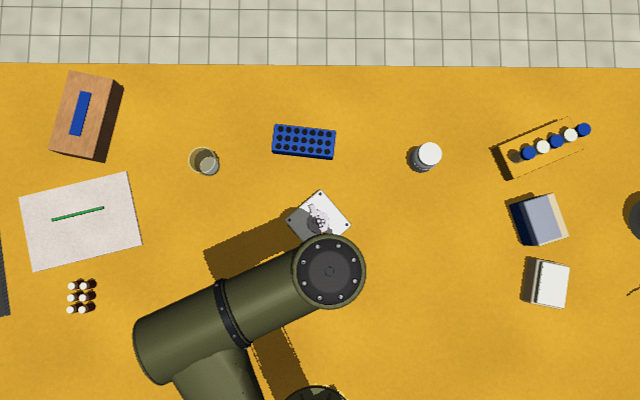

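```bash
python3 -c "
from plant import r
print(r.job_done())"
```

```text
the job is handed in; nothing more can be done
None
```

The clutch is rebuilt and the job handed in at about 28 s of the 72 s allowed. I slid the cork disc down to the fixed plate with its tab opposite, then slid the loose separator home on top with its tab opposite the disc's.

- **Angles:** the last wrist-camera readings put the fixed tab at 22.1°, the disc's tab at −158.1° and the separator's tab at 22.0°.
- **Seating:** the separator's top measured flat at 86.2 mm against a nominal 86 mm. The disc stopped with its underside at about 68 mm, by tool height. I lined both plates up by camera, so neither caught on the ribs and I never needed to turn them under pressure.
- **Forces:** vertical contact force read at most 7.5 N at the end of any move, and the grip was set to 30 N. The force is only reported at the end of each move, so a brief peak in between would not show.
- **Bystanders:** the jar, beaker and rack look unmoved in the last top view, and the gripper was open and clear of everything.

One thing disagreed with the description. The fingertips sat about 32 mm above the reported tool point at the opening where I first saw it, so my first close on the disc shut in the air above it. I measured the offset with the wrist camera, lowered the tool further and gripped both plates without trouble. The top and wrist cameras also differed by about 3 mm on positions, so I placed both plates by the wrist camera alone.

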